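# Sift the mill balls with the slotted scoop

### The arm

A 6-joint arm with a two-finger parallel gripper is mounted at the origin on the work surface. World frame = base frame: x ahead of the robot, y to its left, z up, the work surface at z = 0. Lengths are in m, angles in rad, forces in N, time in s.
With the tool pointing down it reaches from about 0.275 to 0.875 m from the base axis. Payload 12.5 kg.
Tool frame: the origin (TCP) lies at the very end of the fingers, on their centre line; the grasp point (between the pads) lies 19 mm behind it; z points along the fingers, y is the line along which they close (so a half turn about z gives the same grasp; the last joint's range is limited). The gripper opens to 85 mm and grips with 20 to 120 N. Pads are 22 mm wide; open, the fingers measure 114 mm over their backs; the gripper's body (76 mm by 85 mm) begins 54 mm behind the grasp point. The pads swing forward as they close: fully open they stand 13 mm farther back than shut.
Start: joints at [-1.289, 0.351, 1.652, -0, 1.139, -0.085], TCP at [0.197, -0.513, 0.231] pointing down, gripper open.
Joint ranges: [-2.75, 2.75], [-0.79, 2.1], [0.01, 2.65], [-1.57, 4.71], [0.07, 3.14], [-2.87, 2.87]. Speed limits (rad/s): [2.22, 2.22, 2.79, 3.14, 3.14, 3.14].

### API

Orientations are given as a rotation vector (axis times angle).
In Python, from plant import bot gives the robot as it stands.
- The arm moves only by the tool carry_out, never from a script. Its argument "rows" is a list of rows, each a list of 3 entries, a list of its own where there are three numbers: the turn, a rotation vector about the tool's x, y, z in degrees, then the shift along the tool's x, y, z in m, then the closure in counts, from 0 (fully open) to 255 (shut). A call has 1 to 8 rows; each row shifts and turns the commanded pose from where the row before left it, along the tool's axes as they then stand; what a row does not reach is not made up. A row lasts 1/10 s, in which the tool goes at most 50 mm and 8.59 degrees, less where a joint would pass 70% of its speed; a pose out of reach is approached as far as the arm can. A call is refused whole if a number of a shift passes 0.05 or a number of a turn 8.59, either way. A call with a gripper value outside its range is refused whole. The fingers move at their own pace and stop on an object; "squeeze" is the grip in N (left out, the last holds). Time passes only in rows, so rows that do not move let the fingers close. It gives the time, the measured TCP pose, the force, the opening and the grip force at its end, in the units of the state.
- bot.get_state(): the state, without advancing time (a new reading comes with each control period).
- bot.snapshot(name): name is "side" or "top"; returns a dict with "color" (400x640x3 uint8, blue, green, red), "range_z" (400x640 float32, m along the optical axis (not along the pixel's ray), 0 where there is no reading), "fx", "fy", "cx", "cy" (pixels), "xyz" and "attitude" of the camera in the world. Camera axes: x right, y down, z forward; pixel columns grow to the right and rows downward; lengths in m; the calibration is good to about 2 mm. A picture is of the moment at which its call begins.
- bot.sign_off(): hands the job in; it is judged then, once.
The state is a dict: "time": time; "q": joint angles; "qd": joint speeds; "joint_torque": joint torques, N m; "ee_pos": TCP position; "ee_rot": TCP orientation; "wrist_force": force on the tool from outside, world axes, zero at the start; "moment": the same for the moment, N m; "grip_width": opening from 0.0 (shut) to 1.0 (fully open); "grip_force": force on a finger pad.
Only numpy, scipy, OpenCV 4.12 (cv2) and the standard library are available. Lean on these libraries where they do the work, as an engineer would, in place of code of your own. Each camera call takes 0.05 s, during which the arm holds its last target. There are 200 camera calls.

### The job

Using the slotted scoop, lift the three large mill balls out of the grey tray, let the small worn ones fall through the slots back into the tray, and tip the large ones into the white bowl. Then stand the scoop upright on its terracotta tile and let go. All four small balls must stay in the tray; do not touch any ball with the gripper, and leave the other things on the table where they are.

Things in the scene. Friction and masses are not known exactly. Their poses are not given: they have to be found in the camera images.
- scoop_grip (a point): Slotted steel scoop, about 0.25 kg: centre of its dark wooden grip, a level bar 90 mm long (x), 22 mm wide (y), 22 mm tall. x points forward to the scoop's open nose, z up. The grip sits above and behind the basket, 85 mm above the basket's underside, on a 20 mm wide strip that rises from the back plate 33 mm ahead of this point. It stands stably on a level surface.
- scoop_basket (a point): Middle of the scoop's basket, 79 mm ahead of and 70 mm below the grip's centre, same axes. The basket floor is five parallel round bars, 4 mm thick, along x, with 28 mm slots between; 132 mm wide overall. Behind is a plain back plate 40 mm high. On each side one straight wire rail, 30 mm high, runs forward from the back plate to 15 mm short of the tips.
- scoop_tip (a point): Middle of the line through the bar tips at the scoop's open front, level with the bars' underside: 129 mm ahead of and 85 mm below the grip's centre, same axes. Large balls rest between two bars, roll to the back plate with the nose tilted 15 degrees up and out of the front with it 30 to 45 degrees down. A small ball can be held between a large one and the back plate while the nose is up; levelling and shaking frees it.
- tray_floor (a point): Grey open sorting tray, fixed: centre of its level inner floor, 6 mm above the table. Inside 280 mm long (x) by 148 mm wide (y); walls 6 mm thick, top 30 mm above the floor. x points along the tray to the end where the balls lie (x above -5 mm); the rest, x from -140 to -5 mm, is empty at the start and long enough to lower the scoop's 97 mm long basket into.
- dish_in (a point): Loose white round ceramic bowl, 190 mm across its rim, 50 mm high, walls 5 mm thick, 0.6 kg: centre of its inner floor, about 5 mm above the table. z is up.
- tile_top (a point): Fixed square terracotta tile, 160 by 160 mm, 10 mm thick: centre of its top. The scoop stands on it at the start. z is up.
- ball0_center (a point): Large ceramic mill ball, 34 mm diameter, about 49 g, polished white: its centre. Rolls freely. (Its axes mean nothing.)
- ball1_center (a point): Large ceramic mill ball, 34 mm diameter, about 49 g, polished white: its centre. Rolls freely. (Its axes mean nothing.)
- ball2_center (a point): Large ceramic mill ball, 34 mm diameter, about 49 g, polished white: its centre. Rolls freely. (Its axes mean nothing.)
- bit0_center (a point): Worn undersized ceramic ball, 16 mm diameter, 10 g, polished white: its centre. Rolls freely and falls through the scoop's slots. (Its axes mean nothing.)
- bit1_center (a point): Worn undersized ceramic ball, 16 mm diameter, 10 g, polished white: its centre. Rolls freely and falls through the scoop's slots. (Its axes mean nothing.)
- bit2_center (a point): Worn undersized ceramic ball, 16 mm diameter, 10 g, polished white: its centre. Rolls freely and falls through the scoop's slots. (Its axes mean nothing.)
- bit3_center (a point): Worn undersized ceramic ball, 16 mm diameter, 10 g, polished white: its centre. Rolls freely and falls through the scoop's slots. (Its axes mean nothing.)
- knife: Wooden modelling knife lying on the table, 155 mm long, 8 mm thick: middle of its underside.
- sponge: Firm brown block sponge, 75 x 55 x 28 mm: centre of its underside.
- glaze_jar: Small jar with black cap, 60 mm across, 75 mm high: centre of its underside.
- brush: Brush lying on the table, 190 mm long: its origin on the table.
- rib: Flat wooden shaping rib, 100 x 55 x 6 mm: centre of its underside.
There are look-alikes about, which are no part of the job. Of the things shaped like the part that bears tile_top, the terracotta one is meant. Of the things that look like the part that bears scoop_grip, the larger one is meant.

How it is judged:
By the outcome, as a careful person would: the job done as asked, in the order asked, and still so for the second after the job is handed in, with the robot touching nothing.
It also fails if it takes over 72 s, if anything falls off the work surface, if the arm or the gripper's body presses on something with over 40 N, if the wrist force passes 120 N, or if a joint passes its speed limit or range.

## Working session

There is one attempt and no reset: what is moved stays moved. The work goes in short steps, Python scripts to look and compute and a tool call to move; the robot and the scene stay as the last step left them, time stands still between calls to the robot, and variables do not carry over. Pictures are saved under pics/ and viewed, at most 10 in all, crops included, and the job is handed in when it is done.

Besides the shell and the picture viewer there is one more tool, called after ">>>" as name(argument=value, ...) on one line, values as JSON. carry_out: Moves the arm, as the interface text tells. Its arguments: {"type":"object","properties":{"rows":{"type":"array","items":{"type":"array"}},"squeeze":{"type":"number"}},"required":["rows"]}

```bash
ls; mkdir -p pics; cat > h.py <<'E'
import numpy as np, cv2
from plant import bot
from scipy.spatial.transform import Rotation as R
def snap(n):
    s=bot.snapshot(n); a=np.array(s["attitude"],float)
    s["R"]=a if a.shape==(3,3) else (R.from_rotvec(a).as_matrix() if a.size==3 else R.from_quat(a).as_matrix())
    v,u=np.mgrid[0:400,0:640]; z=s["range_z"]
    P=np.stack([(u-s["cx"])/s["fx"]*z,(v-s["cy"])/s["fy"]*z,z],-1)
    s["P"]=P@s["R"].T+np.array(s["xyz"]); return s
def ray(s,u,v,h):
    d=s["R"]@np.array([(u-s["cx"])/s["fx"],(v-s["cy"])/s["fy"],1]); o=np.array(s["xyz"])
    return o+d*(h-o[2])/d[2]
E
python3 - <<'E'
from h import *
for n in("top","side"):
    s=snap(n); cv2.imwrite(f"pics/{n}0.png",s["color"]); print(n,s["xyz"],s["attitude"],s["fx"],s["cx"],s["cy"],(s["range_z"]>0).mean())
print(bot.get_state())
E
```

```text
pics
top [0.18891484 0.01487973 1.81647548] [-2.10759628  2.17047746 -0.18896417] 496.6059503871943 330.918686071001 200.15041166646714 0.99612890625
side [0.10673281 0.91051957 0.98685642] [-0.48207838  2.69727812 -1.19861575] 426.1289566962748 316.2155908988054 201.54213438093186 0.99594140625
{'time': 0.1, 'q': array([-1.28861126e+00,  3.51205213e-01,  1.65234853e+00, -1.01383555e-05,
        1.13909438e+00, -8.46006465e-02]), 'qd': array([ 0.0018771 , -0.00271703, -0.00098111,  0.00039155, -0.00045685,
       -0.00096717]), 'joint_torque': array([ 7.56829486e-04, -5.06835902e+01, -2.91875428e+01, -6.08316896e-05,
        2.62544847e-03, -2.11969173e-06]), 'ee_pos': array([ 0.19717889, -0.51312704,  0.23080413]), 'ee_rot': array([-3.08787703e+00, -5.72736675e-01,  1.77853854e-04]), 'wrist_force': array([-0.91644028,  0.34534699, -0.40360141]), 'moment': array([-0.02059426, -0.01789124,  0.00638182]), 'grip_force': 0.0, 'grip_width': 0.9978404695682414}
```

View pics/top0.png

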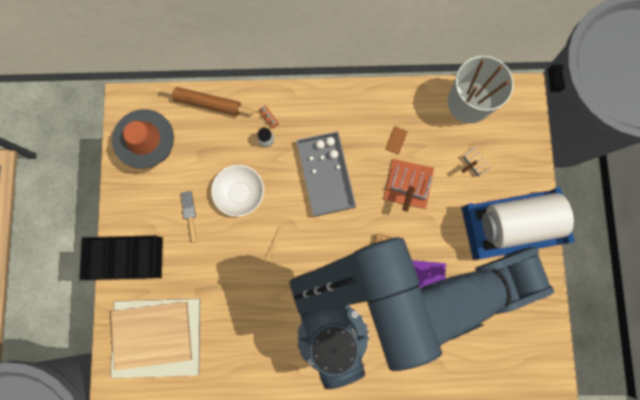

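View pics/side0.png

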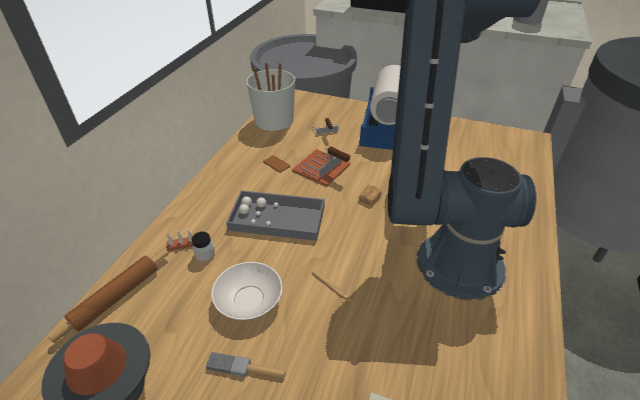

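The top view shows the scoop on the terracotta tile at (410,185) with its nose up-image. The tray is at (325,173) with the balls at its upper end, and the bowl is at (237,190). The side view agrees. Next I'll measure them.

```bash
python3 - <<'E'
from h import *
s=snap("top"); c=s["color"].astype(int); P=s["P"]; hsv=cv2.cvtColor(s["color"],cv2.COLOR_BGR2HSV)
def box(x0,y0,x1,y1):
    m=np.zeros((400,640),bool); m[y0:y1,x0:x1]=1; return m
def rect(m,name,h,big=True):
    m=m.astype(np.uint8)
    cs,_=cv2.findContours(m,cv2.RETR_EXTERNAL,cv2.CHAIN_APPROX_NONE)
    k=max(cs,key=cv2.contourArea); pts=np.array([ray(s,u,v,h)[:2] for u,v in k[:,0]],np.float32)
    r=cv2.minAreaRect(pts); print(name,np.round(r[0],4),np.round(r[1],4),round(r[2],1),"z",np.median(P[...,2][m>0]).round(4)); return m
H,S,V=[hsv[...,i].astype(int) for i in range(3)]
tile=box(375,150,445,220)&((H<8)|(H>172))&(S>110)
rect(cv2.morphologyEx(tile.astype(np.uint8),cv2.MORPH_CLOSE,np.ones((15,15))),"tile",0.01)
tray=box(285,120,365,225)&(S<70)
rect(cv2.morphologyEx(tray.astype(np.uint8),cv2.MORPH_CLOSE,np.ones((5,5))),"tray outer",0.036)
# grip: by height
g=box(375,150,445,225)&(P[...,2]>0.075)&(P[...,2]<0.14); print("gripz",np.percentile(P[...,2][g],[5,50,95]).round(4),g.sum())
q=P[g]; rect(g,"grip",0.106); print(q[:,:2].mean(0))
b=box(205,160,270,222)&(S<60)&(V>120); rect(b,"bowl",0.05); 
bz=box(205,160,270,222)&(P[...,2]>0.035); print("bowl rim depth", P[bz][:,:2].min(0),P[bz][:,:2].max(0), P[bz][:,2].max())
w=box(295,130,355,215)&(V>150)&(S<60)
n,l,st,ce=cv2.connectedComponentsWithStats(w.astype(np.uint8))
for i in range(1,n): print("ball",st[i,4],ce[i].round(1),ray(s,*ce[i],0.023 if st[i,4]>40 else .014).round(4), P[...,2][l==i].max().round(3))
cv2.imwrite("pics/crop1.png",np.hstack([cv2.resize(s["color"][120:225,285:365],None,fx=4.8,fy=4.8,interpolation=cv2.INTER_CUBIC),cv2.resize(s["color"][120:225,370:450],None,fx=4.8,fy=4.8,interpolation=cv2.INTER_CUBIC)]))
E
```

```text
Traceback (most recent call last):
ValueError: max() iterable argument is empty
```

```bash
cat > m.py <<'E'
from h import *
s=snap("top"); P=s["P"]; hsv=cv2.cvtColor(s["color"],cv2.COLOR_BGR2HSV)
def box(x0,y0,x1,y1):
    m=np.zeros((400,640),bool); m[y0:y1,x0:x1]=1; return m
def rect(m,name,h):
    m=m.astype(np.uint8); cs,_=cv2.findContours(m,cv2.RETR_EXTERNAL,cv2.CHAIN_APPROX_NONE)
    if not cs: print(name,"none"); return
    k=max(cs,key=cv2.contourArea); pts=np.array([ray(s,u,v,h)[:2] for u,v in k[:,0]],np.float32)
    r=cv2.minAreaRect(pts); print(name,np.round(r[0],4),np.round(r[1],4),round(r[2],1),"z",np.median(P[...,2][m>0]).round(4))
close=lambda m,k: cv2.morphologyEx(m.astype(np.uint8),cv2.MORPH_CLOSE,np.ones((k,k)))
H,S,V=[hsv[...,i].astype(int) for i in range(3)]
print("hsv tile",hsv[170,392],hsv[200,430],"wood",hsv[215,440],"tray",hsv[190,330],hsv[190,303])
tile=box(375,150,445,220)&(H<10)&(S>90)
rect(close(tile,15),"tile",0.01)
tray=box(285,120,365,225)&((S<70)|(H>25)); rect(close(tray,5),"tray outer",0.036)
g=box(375,150,445,225)&(P[...,2]>0.08)&(P[...,2]<0.14); print("gripz",np.percentile(P[...,2][g],[5,50,95]).round(4),g.sum())
rect(g,"grip",0.106); print(P[g][:,:2].mean(0))
gd=box(375,170,445,225)&(V<75); rect(gd,"gripdark",0.106)
b=box(205,160,270,222)&(S<60)&(V>110); rect(b,"bowl",0.05)
bz=box(205,160,270,222)&(P[...,2]>0.035); print("bowl rim", P[bz][:,:2].min(0),P[bz][:,:2].max(0), P[bz][:,2].max())
w=box(295,130,355,215)&(V>135)&(S<60)
n,l,st,ce=cv2.connectedComponentsWithStats(w.astype(np.uint8))
for i in range(1,n): print("ball",st[i,4],ce[i].round(1),ray(s,*ce[i],0.023 if st[i,4]>40 else .014).round(4), P[...,2][l==i].max().round(3))
rs=lambda a:cv2.resize(a,None,fx=4.8,fy=4.8,interpolation=cv2.INTER_CUBIC)
cv2.imwrite("pics/crop1.png",np.hstack([rs(s["color"][120:225,285:365]),rs(s["color"][120:225,370:450])]))
E
python3 m.py
```

```text
hsv tile [  9 163 171] [ 18 122 224] wood [ 18 119 227] tray [ 80   6 133] [ 17 123 151]
tile [ 0.5476 -0.2979] [0.1498 0.1488] 75.6 z 0.011
tray outer [0.5893 0.0095] [0.2927 0.1599] 11.0 z 0.0073
gripz [0.0951 0.1053 0.112 ] 172
grip [ 0.4731 -0.2752] [0.023  0.0916] 70.4 z 0.1053
[ 0.47348707 -0.27563212]
gripdark none
bowl [0.5327 0.3324] [0.1857 0.1854] 44.0 z 0.0218
bowl rim [0.18891484 0.01487973] [0.62587309 0.42623537] 1.8164754759637318
ball 1 [330. 133.] [ 0.7474 -0.0121  0.014 ] 0.035
ball 2 [334.5 132. ] [ 0.7508 -0.0292  0.014 ] 0.034
ball 1 [337. 132.] [ 0.7505 -0.0386  0.014 ] 0.043
ball 1 [320. 135.] [0.7406 0.0257 0.014 ] 0.034
ball 1 [325. 134.] [0.744  0.0068 0.014 ] 0.035
ball 2 [338.  134.5] [ 0.7407 -0.0421  0.014 ] 0.043
ball 2 [310.5 137. ] [0.7338 0.0616 0.014 ] 0.044
ball 2 [315.5 136. ] [0.7372 0.0427 0.014 ] 0.039
ball 72 [330.1 141.2] [ 0.7128 -0.0114  0.023 ] 0.046
ball 2 [301.5 139. ] [0.7269 0.0956 0.014 ] 0.04
ball 1 [306. 138.] [0.7304 0.0786 0.014 ] 0.036
ball 77 [320.1 144. ] [0.7029 0.0262 0.023 ] 0.046
ball 2 [339.  138.5] [ 0.725  -0.0453  0.01
[... 937 characters left out ...]
.  172.5] [ 0.5934 -0.0708  0.014 ] 0.042
ball 2 [348.  176.5] [ 0.5781 -0.0739  0.014 ] 0.039
ball 2 [349.  180.5] [ 0.5628 -0.0771  0.014 ] 0.035
ball 1 [306. 183.] [0.5579 0.0824 0.014 ] 0.033
ball 1 [350. 185.] [ 0.5457 -0.0802  0.014 ] 0.037
ball 1 [307. 189.] [0.5352 0.0792 0.014 ] 0.029
ball 1 [351. 189.] [ 0.5306 -0.0833  0.014 ] 0.026
ball 3 [308. 193.] [0.5201 0.0758 0.014 ] 0.042
ball 1 [352. 193.] [ 0.5155 -0.0865  0.014 ] 0.038
ball 2 [353.  197.5] [ 0.4985 -0.0895  0.014 ] 0.039
ball 2 [354.  201.5] [ 0.4835 -0.0926  0.014 ] 0.036
ball 2 [310.  202.5] [0.4844 0.0693 0.014 ] 0.034
ball 4 [311.2 206.5] [0.4694 0.065  0.014 ] 0.033
ball 5 [312.4 211.6] [0.4504 0.0612 0.014 ] 0.042
```

View pics/crop1.png

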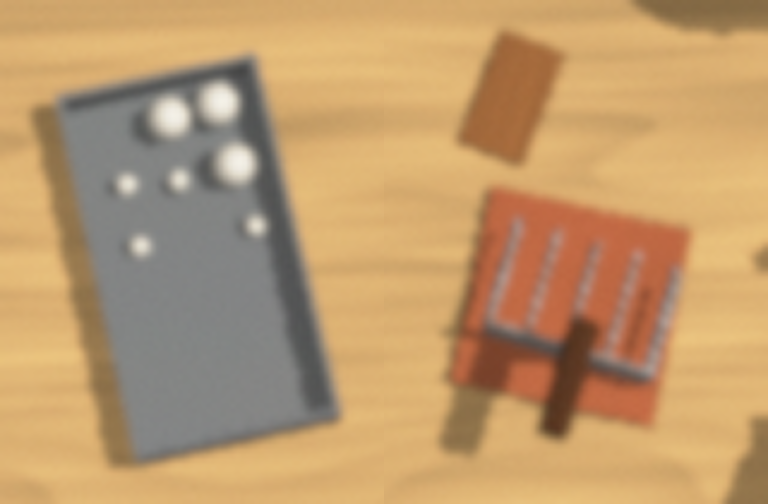

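The crop shows the tray turned about +11°. Two large balls are at its far end, one is right of centre, and the four small ones are behind them. The scoop's dark grip runs from (553,430) to (585,320), giving a yaw of about -19°. The sizes all match: tile about 150–160 mm, tray outer 292x160, grip 92x23 with its top at 0.105.

>>> carry_out(rows=[[[0,0,8],[0,0,0],0],[[0,0,8],[0,0,0],0],[[0,0,8],[0,0,0],0],[[0,0,8],[0,0,0],0],[[0,0,8],[0,0,0],0]], squeeze=110)

```text
time: 0.7
ee_pos: [0.1972, -0.5133, 0.2311]
ee_rot: [-3.097, 0.527, 0.0]
wrist_force: [-0.3, -0.2, 0.2]
grip_width: 1.0
grip_force: 0.0
```

>>> carry_out(rows=[[[0,0,0],[0.023,-0.039,0],0],[[0,0,0],[0.023,-0.039,0],0],[[0,0,0],[0.023,-0.039,0],0],[[0,0,0],[0.023,-0.039,0],0],[[0,0,0],[0.023,-0.039,0],0],[[0,0,0],[0.023,-0.039,0],0],[[0,0,0],[0.023,-0.039,0],0],[[0,0,0],[0.023,-0.042,0],0]])

```text
time: 1.5
ee_pos: [0.4749, -0.2741, 0.2313]
ee_rot: [3.098, -0.518, 0.0]
wrist_force: [0.2, -0.5, -0.4]
grip_width: 0.995
grip_force: 0.0
```

```bash
cat >> h.py <<'E'
def pose():
    st=bot.get_state(); r=R.from_rotvec(st["ee_rot"]); M=r.as_matrix(); p=np.array(st["ee_pos"])
    x=M[:,0]; yaw=np.degrees(np.arctan2(x[1],x[0])); pit=np.degrees(np.arcsin(x[2])); roll=np.degrees(np.arcsin(M[2,1]))
    return st,M,p,yaw,pit,roll
def to(g,yaw,pit=0):
    """grip centre (19 mm behind TCP) to g with yaw/pitch(nose up +): total turn (deg, tool), shift (tool axes now / after the turn)"""
    st,M,p,y0,p0,r0=pose()
    T=(R.from_euler('z',yaw,degrees=True)*R.from_euler('y',-pit,degrees=True)*R.from_euler('x',180,degrees=True)).as_matrix()
    d=np.array(g)+T[:,2]*.019-p
    print("t",round(st["time"],2),"grip",(p-.019*M[:,2]).round(4),"ypr",np.round([y0,p0,r0],2),"w",round(st["grip_width"],3),"F",np.round(st["wrist_force"],1),"gf",round(st["grip_force"],1))
    print("turn",np.degrees(R.from_matrix(M.T@T).as_rotvec()).round(2),"shift now",(M.T@d).round(4),"after",(T.T@d).round(4))
E
python3 - <<'E'
from h import *
to([.473,-.275,.095],-19)
s=snap("top"); P=s["P"]
H,S,V=[cv2.cvtColor(s["color"],cv2.COLOR_BGR2HSV)[...,i].astype(int) for i in range(3)]
d=snap("side"); cv2.imwrite("pics/side1.png",d["color"][100:300,180:480].repeat(2,0).repeat(2,1))
# grip in side view: dark brown, height band
g=(d["P"][...,2]>.085)&(d["P"][...,2]<.125)&(np.hypot(d["P"][...,0]-.473,d["P"][...,1]+.275)<.07)
q=d["P"][g]; print(len(q),q.mean(0),np.percentile(q,[2,98],axis=0)); 
c,v=np.linalg.eigh(np.cov((q[:,:2]-q[:,:2].mean(0)).T)); print("yaw",np.degrees(np.arctan2(v[1,1],v[0,1])))
# tray walls: fit lines to wall points in both views' depth
for n,k in(("top",s),("side",d)):
    m=(k["P"][...,2]>.03)&(k["P"][...,2]<.042); a=np.radians(11); C=np.array([.589,.0095])
    L=(k["P"][...,:2]-C)@np.array([[np.cos(a),-np.sin(a)],[np.sin(a),np.cos(a)]])
    for sg in(1,-1):
        w=m&(np.abs(L[...,1]*sg-.077)<.008)&(np.abs(L[...,0])<.12); f=np.polyfit(L[w][:,0],L[w][:,1],1); print(n,sg,w.sum(),np.degrees(f[0]).round(2),f[1].round(4))
        w=m&(np.abs(L[...,0]*sg-.143)<.008)&(np.abs(L[...,1])<.06); print("   end",sg,w.sum(),np.median(L[w][:,0]).round(4))
E
```

```text
t 1.5 grip [ 0.4749 -0.2741  0.2503] ypr [-1.9e+01  0.0e+00  1.0e-02] w 0.995 F [ 0.2 -0.5 -0.4] gf 0.0
turn [ 0.01 -0.    0.  ] shift now [-0.0015  0.0015  0.1553] after [-0.0015  0.0015  0.1553]
176 [ 0.47039958 -0.27312328  0.10117963] [[ 0.43019632 -0.29626182  0.08736156]
 [ 0.5128811  -0.2563222   0.10950492]]
yaw 161.03074885659194
top 1 84 0.07 0.0778
   end 1 55 0.1441
top -1 101 0.27 -0.0758
   end -1 49 -0.1422
side 1 214 0.05 0.0765
   end 1 66 0.1409
side -1 183 0.01 -0.0772
   end -1 58 -0.1441
```

View pics/side1.png

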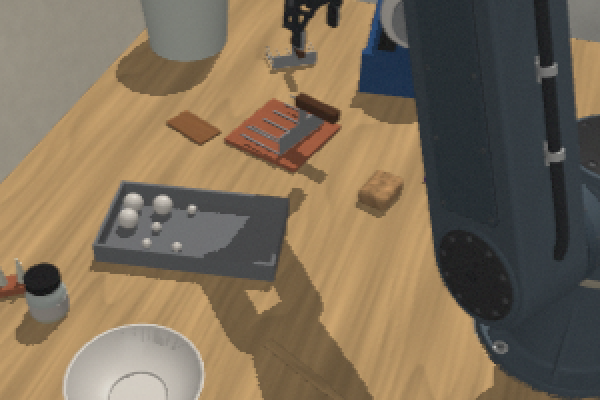

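The side view shows the gripper behind and above the scoop (its shadow falls elsewhere). Grip at (318,108), tray at (190,230). The grip fits (0.472,-0.2745), yaw -19°, and the tray yaw of 11° is confirmed. Now descending to grasp.

>>> carry_out(rows=[[[0,0,0],[-0.002,0.001,0.04],60],[[0,0,0],[0,0,0.04],60],[[0,0,0],[0,0,0.04],60],[[0,0,0],[0,0,0.025],60],[[0,0,0],[0,0,0.01],60],[[0,0,0],[0,0,0],60]])

```text
time: 2.2
ee_pos: [0.4709, -0.2757, 0.0755]
ee_rot: [-3.098, 0.519, 0.003]
wrist_force: [0.7, -0.3, 0.6]
grip_width: 0.764
grip_force: 0.0
```

>>> carry_out(rows=[[[0,0,0],[0,0,0],200],[[0,0,0],[0,0,0],255],[[0,0,0],[0,0,0],255],[[0,0,0],[0,0,0],255],[[0,0,0],[0,0,0],255],[[0,0,0],[0,0,0],255],[[0,0,0],[0,0,0],255],[[0,0,0],[0,0,0],255]])

```text
time: 3.0
ee_pos: [0.4722, -0.2761, 0.0776]
ee_rot: [3.098, -0.517, 0.003]
wrist_force: [-1.5, 0.4, 7.0]
grip_width: 0.239
grip_force: 107.1
```

>>> carry_out(rows=[[[0,0,0],[0,0,-0.01],255],[[0,0,0],[0,0,-0.02],255],[[0,0,0],[0,0,-0.03],255],[[0,0,0],[0,0,-0.03],255],[[0,0,0],[0,0,-0.03],255],[[0,0,0],[0,0,-0.02],255],[[0,0,0],[0,0,0],255]])

```text
time: 3.7
ee_pos: [0.4723, -0.2762, 0.2193]
ee_rot: [3.097, -0.518, 0.007]
wrist_force: [-0.5, -0.5, -3.8]
grip_width: 0.241
grip_force: 107.5
```

```bash
python3 - <<'E'
from h import *
a=np.radians(11); ex=np.array([np.cos(a),np.sin(a)]); C=np.array([.589,.0095])
g=C+(-.015-.129)*ex; print(g)
to([*g,.22],11)
d=snap("side"); cv2.imwrite("pics/side2.png",d["color"][100:300,180:480].repeat(2,0).repeat(2,1))
E
```

```text
[ 0.44764569 -0.0179765 ]
t 3.7 grip [ 0.4723 -0.2761  0.2383] ypr [-18.98   0.26   0.08] w 0.241 F [-0.5 -0.5 -3.8] gf 107.5
turn [  0.14  -0.24 -29.98] shift now [-0.1074 -0.2362  0.0175] after [ 0.025  -0.2582  0.0183]
```

View pics/side2.png

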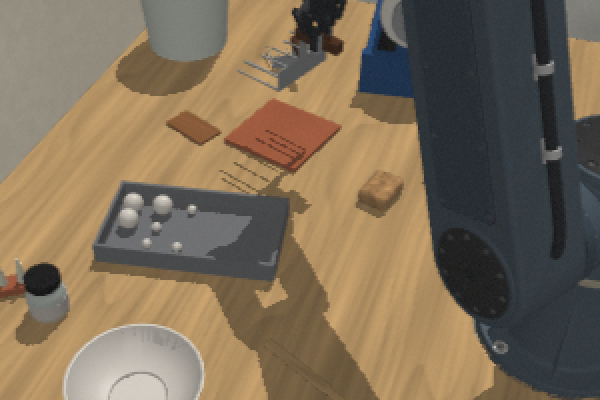

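The scoop is held level above the tile, at (290,70). Moving over the tray.

>>> carry_out(rows=[[[0,0,-7.5],[0,0,0],255],[[0,0,-7.5],[0,0,0],255],[[0,0,-7.5],[0,0,0],255],[[0,0,-7.5],[0,0,0],255],[[0,0,0],[0.0,-0.02,0],255],[[0,0,0],[0.005,-0.038,0],255],[[0,0,0],[0.005,-0.04,0],255],[[0,0,0],[0.005,-0.04,0],255]])

```text
time: 4.55
ee_pos: [0.4587, -0.1358, 0.2147]
ee_rot: [-3.126, -0.3, 0.004]
wrist_force: [-0.0, 0.2, -2.4]
grip_width: 0.239
grip_force: 107.9
```

>>> carry_out(rows=[[[0,0,0],[0.005,-0.04,0],255],[[0,0,0],[0.005,-0.04,0],255],[[0,0,0],[0,-0.03,0],255],[[0,0,0],[0,-0.01,0],255],[[0,0,0],[0,0,0],255]])

```text
time: 5.05
ee_pos: [0.4461, -0.0168, 0.2154]
ee_rot: [-3.126, -0.304, 0.003]
wrist_force: [-0.1, -0.1, -2.6]
grip_width: 0.237
grip_force: 107.9
```

```bash
cat >> h.py <<'E'
A=np.radians(11); EX=np.array([np.cos(A),np.sin(A)]); EY=np.array([-EX[1],EX[0]]); C=np.array([.589,.0095])
def G(tx,ty=0): return C+tx*EX+ty*EY   # tray coords -> world
E
python3 - <<'E'
from h import *
to([*G(-.146),.22],11)
s=snap("top"); P=s["P"]
# scoop points: z between .14 and .21 ahead of grip
L=np.stack([(P[...,:2]-C)@EX,(P[...,:2]-C)@EY],-1)
m=(P[...,2]>.13)&(P[...,2]<.225)&(np.abs(L[...,1])<.1)&(L[...,0]>-.125)&(L[...,0]<.03)
q=np.c_[L[m],P[m][:,2]]; print(len(q))
for z0 in np.arange(.13,.22,.01):
    k=q[(q[:,2]>=z0)&(q[:,2]<z0+.01)]
    if len(k): print(z0.round(2),len(k),k.min(0).round(3),k.max(0).round(3))
# tile now free
hsv=cv2.cvtColor(s["color"],cv2.COLOR_BGR2HSV); t=((hsv[...,0]<10)&(hsv[...,1]>90)).astype(np.uint8); t[:, :375]=0; t[:,450:]=0; t[:145]=0;t[225:]=0
k=max(cv2.findContours(t,0,1)[0],key=cv2.contourArea); print("tile",cv2.minAreaRect(np.array([ray(s,u,v,.01)[:2] for u,v in k[:,0]],np.float32)))
cv2.imwrite("pics/c3.png",cv2.resize(s["color"][115:225,285:365],None,fx=5,fy=5,interpolation=cv2.INTER_CUBIC))
E
```

```text
t 5.05 grip [ 0.4461 -0.0168  0.2344] ypr [11.13 -0.1  -0.03] w 0.237 F [-0.1 -0.1 -2.6] gf 107.9
turn [-0.03  0.1   0.13] shift now [-0.0006  0.0014  0.0144] after [-0.0007  0.0014  0.0144]
35
0.14 9 [-0.064 -0.061  0.144] [-0.015  0.068  0.15 ]
0.15 6 [-0.037 -0.062  0.15 ] [-0.015  0.065  0.152]
0.16 3 [-0.064 -0.061  0.164] [-0.033  0.068  0.167]
0.17 13 [-0.064 -0.064  0.172] [-0.031  0.068  0.178]
0.18 4 [-0.048 -0.063  0.18 ] [-0.03   0.067  0.188]
tile ((0.547024130821228, -0.2972518801689148), (0.14999832212924957, 0.14972980320453644), 75.60516357421875)
```

View pics/c3.png

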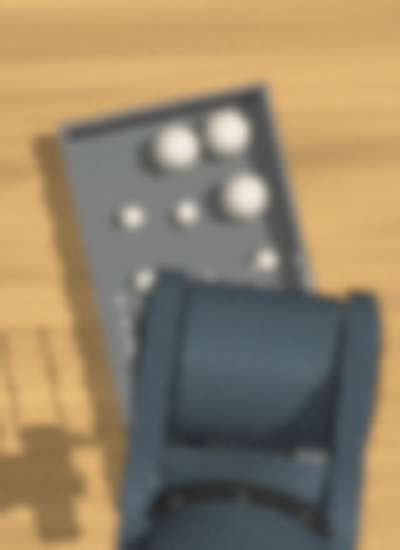

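The scoop's outer rails (hidden mostly by the wrist) measure y = -62 and +67 mm in tray coordinates, so I'll shift it 2 mm and lower it.

>>> carry_out(rows=[[[0,0,0],[0,0.002,0.02],255],[[0,0,0],[0,0,0.035],255],[[0,0,0],[0,0,0.035],255],[[0,0,0],[0,0,0.025],255],[[0,0,0],[0,0,0.015],255],[[0,0,0],[0,0,0.005],255],[[0,0,0],[0,0,0],255]])

```text
time: 5.8
ee_pos: [0.4471, -0.0204, 0.0808]
ee_rot: [-3.127, -0.3, 0.002]
wrist_force: [0.3, -0.5, -2.5]
grip_width: 0.239
grip_force: 108.0
```

```bash
python3 - <<'E'
from h import *
to([*G(-.144),.0926],11)
d=snap("side"); cv2.imwrite("pics/side4.png",cv2.resize(d["color"][170:260,210:350],None,fx=5,fy=5,interpolation=cv2.INTER_CUBIC))
E
```

```text
t 5.8 grip [ 0.4471 -0.0204  0.0998] ypr [10.95 -0.06 -0.02] w 0.239 F [ 0.3 -0.5 -2.5] gf 108.0
turn [-0.02  0.06 -0.05] shift now [ 0.001  -0.0023  0.0072] after [ 0.001  -0.0023  0.0072]
```

View pics/side4.png

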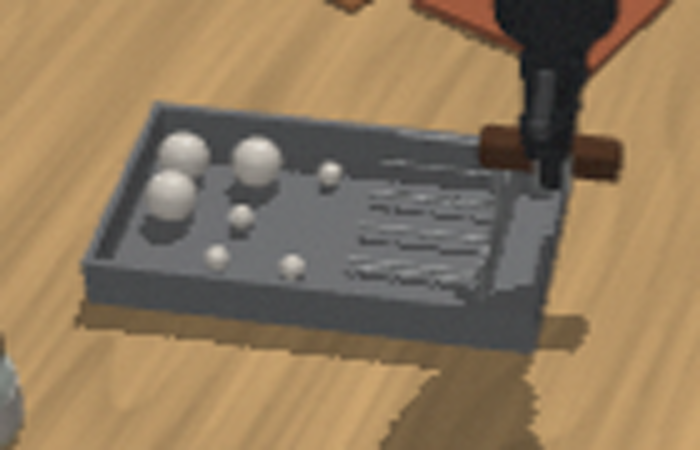

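The side view shows the scoop inside the tray's empty half (bars from about (350,270) to (490,160)), with all the balls ahead of it. I'll lower it the last few millimetres.

>>> carry_out(rows=[[[0,0,0],[0,-0.0015,0.003],255],[[0,0,0],[0,0,0.002],255],[[0,0,0],[0,0,0.0015],255],[[0,0,0],[0,0,0],255]])

```text
time: 6.25
ee_pos: [0.4469, -0.0181, 0.0749]
ee_rot: [3.127, 0.302, 0.0]
wrist_force: [0.1, 0.1, -2.4]
grip_width: 0.242
grip_force: 108.0
```

```bash
python3 - <<'E'
from h import *
to([*G(.009),.0926],11)
E
```

```text
t 6.25 grip [ 0.4469 -0.0181  0.0939] ypr [1.103e+01 1.000e-02 0.000e+00] w 0.242 F [ 0.1  0.1 -2.4] gf 108.0
turn [ 0.   -0.01  0.03] shift now [1.538e-01 1.000e-04 1.300e-03] after [0.1538 0.     0.0013]
```

>>> carry_out(rows=[[[0,0,0],[0,0,0.001],255],[[0,0,0],[0.004,0,0],255],[[0,0,0],[0.006,0,0],255],[[0,0,0],[0.006,0,0],255],[[0,0,0],[0.006,0,0],255],[[0,0,0],[0.006,0,0],255],[[0,0,0],[0.006,0,0],255],[[0,0,0],[0.006,0,0],255]])

```text
time: 7.05
ee_pos: [0.4866, -0.0104, 0.0739]
ee_rot: [3.127, 0.302, -0.0]
wrist_force: [-4.1, -1.0, 5.1]
grip_width: 0.235
grip_force: 108.9
```

>>> carry_out(rows=[[[0,0,0],[0.006,0,0],255],[[0,0,0],[0.006,0,0],255],[[0,0,0],[0.006,0,0],255],[[0,0,0],[0.006,0,0],255],[[0,0,0],[0.006,0,0],255],[[0,0,0],[0.006,0,0],255],[[0,0,0],[0.006,0,0],255],[[0,0,0],[0.006,0,0],255]])

```text
time: 7.85
ee_pos: [0.5337, -0.0012, 0.0739]
ee_rot: [3.127, 0.302, -0.0]
wrist_force: [-4.1, -1.1, 5.5]
grip_width: 0.24
grip_force: 109.0
```

>>> carry_out(rows=[[[0,0,0],[0.006,0,0],255],[[0,0,0],[0.006,0,0],255],[[0,0,0],[0.006,0,0],255],[[0,0,0],[0.006,0,0],255],[[0,0,0],[0.006,0,0],255],[[0,0,0],[0.006,0,0],255],[[0,0,0],[0.006,0,0],255],[[0,0,0],[0.006,0,0],255]])

```text
time: 8.65
ee_pos: [0.5806, 0.008, 0.074]
ee_rot: [3.127, 0.302, -0.001]
wrist_force: [-3.8, -0.9, 5.8]
grip_width: 0.239
grip_force: 109.2
```

```bash
python3 - <<'E'
from h import *
to([*G(.009),.0926],11)
d=snap("side"); s=snap("top"); f=lambda a,k:cv2.resize(a,None,fx=k,fy=k,interpolation=cv2.INTER_CUBIC)
cv2.imwrite("pics/side5.png",f(d["color"][170:260,210:350],5))
E
```

```text
t 8.65 grip [0.5806 0.008  0.093 ] ypr [11.03 -0.04 -0.  ] w 0.239 F [-3.8 -0.9  5.8] gf 109.2
turn [-0.    0.04  0.03] shift now [0.0175 0.0001 0.0004] after [0.0175 0.0001 0.0004]
```

View pics/side5.png

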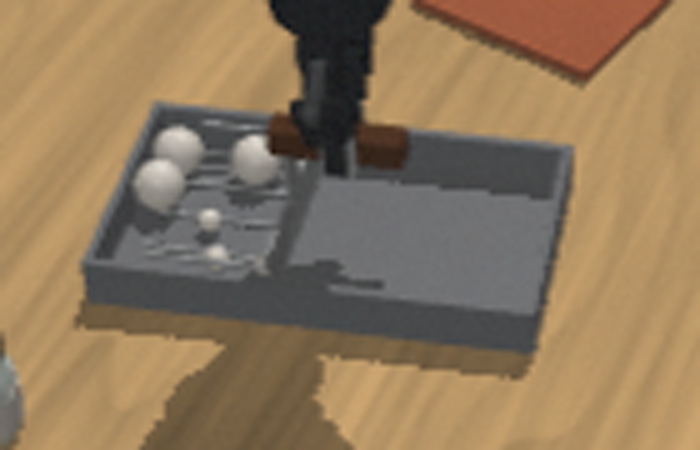

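Now all three large balls lie in the basket (at (178,150), (160,185), (255,160)), with small ones between the bars. I'll push the last 13 mm, then tilt nose-up while drawing back.

>>> carry_out(rows=[[[0,0,0],[0.004,0,0],255],[[0,0,0],[0.004,0,0],255],[[0,0,0],[0.003,0,0],255],[[0,0,0],[0.002,0,0],255],[[0,0,0],[0.0,0,0],255]])

```text
time: 9.25
ee_pos: [0.5933, 0.0103, 0.0739]
ee_rot: [3.127, 0.302, 0.0]
wrist_force: [-2.6, -1.3, 4.2]
grip_width: 0.234
grip_force: 109.1
```

>>> carry_out(rows=[[[0,2,0],[-0.0025,0,0],255],[[0,2.5,0],[-0.003,0,0],255],[[0,2.5,0],[-0.003,0,0],255],[[0,2.5,0],[-0.003,0,0],255],[[0,2.5,0],[-0.003,0,0],255],[[0,3,0],[-0.003,0,0],255],[[0,2,0],[-0.002,0,0],255],[[0,0,0],[0,0,0],255]])

```text
time: 10.05
ee_pos: [0.5727, 0.0067, 0.0705]
ee_rot: [-3.065, -0.295, -0.455]
wrist_force: [-0.5, 0.2, -2.9]
grip_width: 0.237
grip_force: 108.0
```

```bash
python3 - <<'E'
from h import *
to([*G(-.01),.14],11,17)
d=snap("side"); s=snap("top"); f=lambda a,k:cv2.resize(a,None,fx=k,fy=k,interpolation=cv2.INTER_CUBIC)
cv2.imwrite("pics/side6.png",f(d["color"][160:260,210:350],5))
E
```

```text
t 10.05 grip [0.5673 0.0056 0.0887] ypr [10.99 16.89 -0.05] w 0.237 F [-0.5  0.2 -2.9] gf 108.0
turn [-0.04  0.11 -0.01] shift now [ 0.0264  0.0003 -0.0456] after [ 0.0265  0.0003 -0.0455]
```

View pics/side6.png

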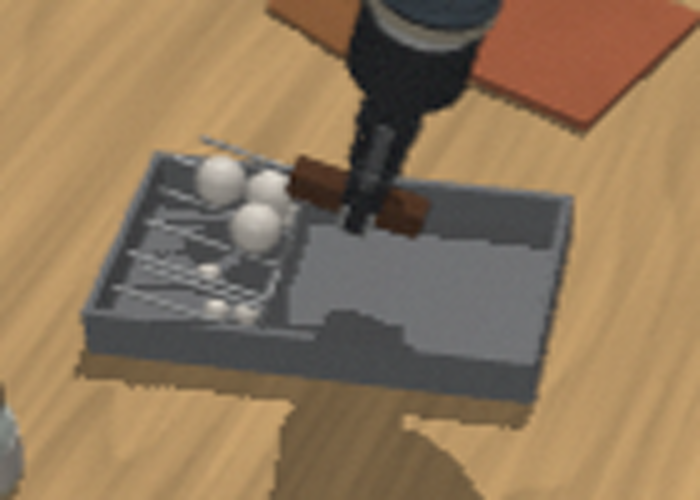

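The scoop is tilted nose-up with three large balls at (220,180), (268,190), (255,228), held by the back plate. Small ones at (208,270), (215,310), (247,313) lie on the floor, and the fourth is hidden. I'll lift, level to about 3° and shake low over the tray, then count the balls by blob.

>>> carry_out(rows=[[[0,0,0],[0.003,0,-0.009],255],[[0,0,0],[0.004,0,-0.013],255],[[0,0,0],[0.003,0,-0.011],255],[[0,-2,0],[0,0,0],255],[[0,-4,0],[0,0,0],255],[[0,-4,0],[0,0,0],255],[[0,-3,0],[0,0,0],255],[[0,0,0],[0,0,0],255]])

```text
time: 10.95
ee_pos: [0.5754, 0.0067, 0.1072]
ee_rot: [-3.119, -0.301, -0.111]
wrist_force: [1.2, 0.2, -3.5]
grip_width: 0.238
grip_force: 107.8
```

```bash
cat > blobs.py <<'E'
from h import *
to([*G(-.01),.14],11,4)
def blobs(n,box):
    s=snap(n); x0,y0,x1,y1=box; hsv=cv2.cvtColor(s["color"],cv2.COLOR_BGR2HSV).astype(int)
    m=np.zeros((400,640),np.uint8); m[y0:y1,x0:x1]=((hsv[...,2]>150)&(hsv[...,1]<50))[y0:y1,x0:x1]
    k,l,st,ce=cv2.connectedComponentsWithStats(m,connectivity=4)
    for i in range(1,k):
        if st[i,4]>=6:
            q=np.median(s["P"][l==i],axis=0); d=q[:2]-C
            print(n,"a",st[i,4],"wh",st[i,2:4],"px",ce[i].round(0),"tray",np.round([d@EX,d@EY,q[2]],3))
    return s
if __name__=="__main__":
    blobs("side",(215,170,345,260)); blobs("top",(285,120,365,225))
E
python3 blobs.py
```

```text
t 10.95 grip [0.5741 0.0065 0.1262] ypr [11.03  4.09  0.06] w 0.238 F [ 1.2  0.2 -3.5] gf 107.8
turn [ 0.05 -0.09  0.03] shift now [ 0.0062 -0.0001 -0.0134] after [ 0.0062 -0.0002 -0.0135]
side a 39 wh [9 6] px [256. 191.] tray [ 0.077 -0.045  0.071]
side a 50 wh [ 7 13] px [264. 197.] tray [ 0.045 -0.015  0.07 ]
top a 7 wh [4 2] px [334. 144.] tray [ 0.093 -0.054  0.061]
```

>>> carry_out(rows=[[[0,-3,0],[-0.008,0,0],255],[[0,0,0],[0.008,0.003,0],255],[[0,0,0],[-0.008,-0.006,0],255],[[0,0,0],[0.008,0.006,0],255],[[0,0,0],[-0.008,-0.006,0],255],[[0,0,0],[0.008,0.006,0],255],[[0,0,0],[-0.008,-0.003,0],255],[[0,2,0],[0.008,0,0],255]])

```text
time: 11.85
ee_pos: [0.5731, 0.0067, 0.1052]
ee_rot: [-3.121, -0.301, -0.081]
wrist_force: [-0.0, 0.1, -4.5]
grip_width: 0.235
grip_force: 108.4
```

>>> carry_out(rows=[[[0,-3,0],[-0.006,0,0],255],[[0,-2,0],[0,0,0],255],[[0,0,0],[-0.006,0.003,0],255],[[0,2,0],[0.006,-0.003,0],255],[[0,4,0],[0.006,0,0],255],[[0,4,0],[0,0,0],255],[[0,0,0],[0,0,0],255],[[0,0,0],[0,0,0],255]])

```text
time: 12.65
ee_pos: [0.5736, 0.0064, 0.1054]
ee_rot: [-3.107, -0.299, -0.215]
wrist_force: [-0.1, 0.0, -4.5]
grip_width: 0.236
grip_force: 108.4
```

```bash
sed -i 's/>150/>115/' blobs.py; python3 - <<'E'
from blobs import *
to([*G(-.01),.14],11,15)
d=blobs("side",(215,170,345,260)); blobs("top",(285,120,365,225))
cv2.imwrite("pics/side7.png",cv2.resize(d["color"][155:260,210:350],None,fx=5,fy=5,interpolation=cv2.INTER_CUBIC))
E
```

```text
t 12.65 grip [0.571  0.0059 0.1242] ypr [10.99  7.93  0.  ] w 0.236 F [-0.1  0.  -4.5] gf 108.4
turn [ 0.   -3.93 -0.01] shift now [ 0.0092 -0.0001 -0.0145] after [ 0.0081 -0.0001 -0.0151]
t 12.65 grip [0.571  0.0059 0.1242] ypr [10.99  7.93  0.  ] w 0.236 F [-0.1  0.  -4.5] gf 108.4
turn [ 0.    7.07 -0.01] shift now [ 0.0128 -0.0001 -0.0146] after [ 0.0145 -0.0001 -0.013 ]
side a 198 wh [22 20] px [259. 195.] tray [ 0.057 -0.033  0.07 ]
side a 10 wh [6 3] px [243. 209.] tray [0.096 0.032 0.059]
side a 10 wh [5 4] px [304. 210.] tray [-0.081 -0.049  0.006]
side a 23 wh [11  4] px [297. 211.] tray [-0.059 -0.038  0.008]
side a 8 wh [7 2] px [248. 210.] tray [0.078 0.044 0.066]
side a 10 wh [4 5] px [309. 212.] tray [-0.102 -0.044  0.008]
side a 196 wh [20 22] px [311. 223.] tray [-0.116  0.015  0.007]
side a 29 wh [11  6] px [253. 213.] tray [0.063 0.028 0.05 ]
side a 16 wh [5 7] px [291. 215.] tray [-0.043 -0.019  0.006]
side a 6 wh [5 2] px [260. 214.] tray [0.037 0.06  0.073]
side a 22 wh [6 6] px [303. 216.] tray [-0.082 -0.018  0.007]
side a 8 wh [7 2] px [237. 215.] tray [0.116 0.06  0.058]
side a 33 wh [ 7 12] px [297. 220.] tray [-0.067 -0.001  0.008]
side a 9 wh [8 2] px [245. 216.] tray [0.088 0.062 0.057]
side a 19 wh [6 7] px [287. 220.] tray [-0.034  0.008  0.006]
side a 57 wh [13  7] px [256. 221.] tray [0.055 0.045 0.019]
side a 6 wh [4 3] px [304. 221.] tray [-0.093  0.005  0.006]
side a 25 wh [10  8] px [290. 224.] tray [-0.05   0.026  0.006]
side a 11 wh [5 4] px [292. 228.] tray [-0.061  0.04   0.008]
top a 506 wh [45 35] px [318. 147.] tray [0.109 0.008 0.011]
top a 8 wh [3 5] px [350. 187.] tray [-0.073 -0.076  0.035]
top a 6 wh [2 5] px [354. 204.] tray [-0.136 -0.076  0.029]
```

View pics/side7.png

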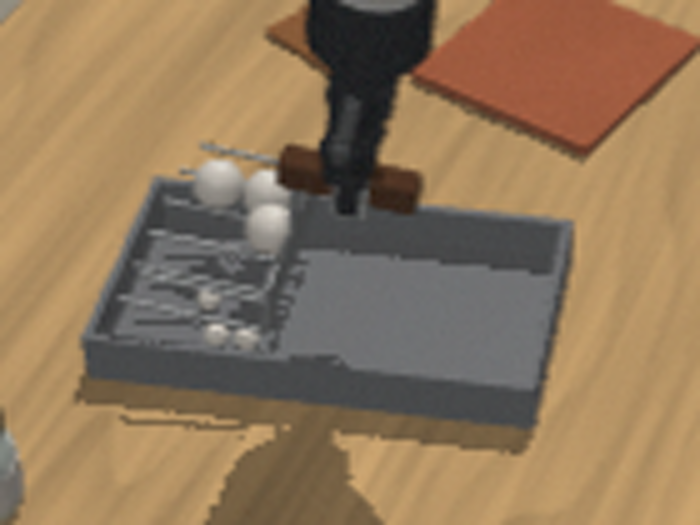

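The scoop carries three large balls at (218,183), (268,188), (268,228). Three small ones are on the floor at (208,300), (216,335), (245,338). The fourth is not visible, and the large ball at (268,188) sits about 7 mm off the back plate, so a small one is probably trapped there. I'll measure the balls relative to the plate.

```bash
cat > big.py <<'E'
from h import *
def big():
    st,M,p,y,pi,r=pose(); g=p-.019*M[:,2]
    s=snap("side"); hsv=cv2.cvtColor(s["color"],cv2.COLOR_BGR2HSV).astype(int)
    S=(s["P"]-g)@M  # tool axes: x fwd, y right, z down
    m=(hsv[...,2]>125)&(hsv[...,1]<60)&(S[...,2]>.03)&(S[...,2]<.095)&(np.abs(S[...,1])<.075)&(S[...,0]>.02)&(S[...,0]<.14)
    m=cv2.morphologyEx(m.astype(np.uint8),cv2.MORPH_OPEN,np.ones((3,3)))>0
    # ball surface -> centre estimate: push 17*.7 mm along mean view ray
    q=S[m]; print("t",round(st["time"],2),"pitch",round(pi,1),"n",len(q))
    ray=(np.array([*(g)])-np.array(s["xyz"])); ray/=np.linalg.norm(ray)
    c,l=None,None
    _,l,c=cv2.kmeans(q.astype(np.float32),3,None,(3,50,1e-5),10,cv2.KMEANS_PP_CENTERS)
    for i in range(3): print("  n",(l==i).sum(),"centre from plate x,y,z mm",((c[i]+(ray@M)*.011-[.032,0,0])*1000).round(0), "xrange",((q[l[:,0]==i,0].min()-.032)*1000).round(0),((q[l[:,0]==i,0].max()-.032)*1000).round(0))
    return s
if __name__=="__main__": big()
E
python3 big.py
```

```text
t 12.75 pitch 8.0 n 175
  n 49 centre from plate x,y,z mm [34. 50. 71.] xrange 19.0 45.0
  n 60 centre from plate x,y,z mm [23. 17. 71.] xrange 10.0 35.0
  n 66 centre from plate x,y,z mm [65. 50. 72.] xrange 50.0 80.0
```

Ball A is about 42 mm ahead of C, so ball B sits about 8 mm off the plate, which confirms a trapped small ball. I'll tilt slightly down so B rolls forward, then tilt back up.

>>> carry_out(rows=[[[0,-6,0],[0,0,0],255],[[0,-6,0],[0,0,0],255],[[0,0,0],[0,0.003,0],255],[[0,0,0],[-0.006,-0.006,0],255],[[0,2,0],[0.006,0.003,0],255],[[0,2,0],[0,0,0],255]])

```text
time: 13.4
ee_pos: [0.5737, 0.0068, 0.1051]
ee_rot: [-3.127, -0.301, -0.005]
wrist_force: [-0.7, -0.7, -3.8]
grip_width: 0.24
grip_force: 108.3
```

```bash
python3 big.py
```

```text
t 13.4 pitch 0.2 n 174
  n 56 centre from plate x,y,z mm [27. 17. 71.] xrange 14.0 36.0
  n 70 centre from plate x,y,z mm [72. 51. 73.] xrange 56.0 86.0
  n 48 centre from plate x,y,z mm [40. 50. 71.] xrange 23.0 52.0
```

>>> carry_out(rows=[[[0,-2,0],[0,0.003,0],255],[[0,0,0],[0,-0.003,0],255],[[0,2,0],[0,0,0],255],[[0,5,0],[0,0,0],255],[[0,5,0],[0,0,0],255],[[0,4,0],[0,0,0],255],[[0,0,0],[0,0,0],255],[[0,0,0],[0,0,0],255]])

```text
time: 14.25
ee_pos: [0.5738, 0.0068, 0.1054]
ee_rot: [-3.081, -0.297, -0.376]
wrist_force: [0.5, -0.0, -4.2]
grip_width: 0.24
grip_force: 108.4
```

```bash
python3 - <<'E'
from big import *
big()
s=big()
hsv=cv2.cvtColor(s["color"],cv2.COLOR_BGR2HSV).astype(int); P=s["P"]
# bright neutral-warm spots on tray floor level: local brightness above surroundings
V=s["color"].astype(np.float32).min(2); b=V-cv2.medianBlur(s["color"].min(2),15).astype(float)
L=np.stack([(P[...,:2]-C)@EX,(P[...,:2]-C)@EY,P[...,2]],-1)
m=((b>25)&(np.abs(L[...,0])<.15)&(np.abs(L[...,1])<.08)&(L[...,2]<.03)).astype(np.uint8)
k,l,st,ce=cv2.connectedComponentsWithStats(m,connectivity=4)
for i in range(1,k):
    if st[i,4]>=6: print(st[i,2:].tolist(),ce[i].round(0),np.median(L[l==i],axis=0).round(3),"fill",s["color"][l==i].mean(0).round(0))
E
```

```text
t 14.25 pitch 13.9 n 196
  n 72 centre from plate x,y,z mm [22. 18. 72.] xrange 7.0 36.0
  n 69 centre from plate x,y,z mm [65. 50. 71.] xrange 50.0 79.0
  n 55 centre from plate x,y,z mm [32. 52. 70.] xrange 18.0 44.0
t 14.3 pitch 14.0 n 181
  n 51 centre from plate x,y,z mm [31. 49. 71.] xrange 18.0 44.0
  n 62 centre from plate x,y,z mm [22. 17. 71.] xrange 9.0 36.0
  n 68 centre from plate x,y,z mm [65. 51. 72.] xrange 50.0 79.0
[4, 4, 11] [251. 213.] [0.082 0.011 0.022] fill [159. 167. 172.]
[12, 6, 40] [255. 222.] [0.062 0.044 0.018] fill [144. 150. 154.]
[6, 2, 7] [266. 225.] [0.027 0.04  0.007] fill [114. 113. 111.]
```

Still trapped: B's rear edge is about 18 mm off the plate against 8 mm for C. It needs a longer roll forward.

>>> carry_out(rows=[[[0,-7,0],[0,0,0],255],[[0,-7,0],[0,0,0],255],[[0,-6,0],[0,0,0],255],[[0,0,0],[0,0,0],255],[[0,0,0],[0,0,0],255],[[0,6,0],[0,0,0],255]])

```text
time: 14.95
ee_pos: [0.5749, 0.0068, 0.1048]
ee_rot: [-3.127, -0.302, -0.005]
wrist_force: [0.2, 0.5, -4.4]
grip_width: 0.241
grip_force: 108.4
```

```bash
python3 - <<'E'
from big import *
big();big()
E
```

```text
t 14.95 pitch 0.2 n 161
  n 40 centre from plate x,y,z mm [39. 49. 71.] xrange 24.0 48.0
  n 66 centre from plate x,y,z mm [70. 51. 72.] xrange 54.0 82.0
  n 55 centre from plate x,y,z mm [26. 18. 71.] xrange 13.0 35.0
t 15.0 pitch 0.6 n 160
  n 33 centre from plate x,y,z mm [42. 49. 71.] xrange 31.0 48.0
  n 66 centre from plate x,y,z mm [74. 51. 73.] xrange 58.0 87.0
  n 61 centre from plate x,y,z mm [26. 18. 72.] xrange 12.0 37.0
```

>>> carry_out(rows=[[[0,0,0],[-0.004,0.003,0],255],[[0,0,0],[0.004,-0.006,0],255],[[0,0,0],[-0.004,0.003,0],255]])

```text
time: 15.35
ee_pos: [0.5708, 0.0066, 0.1054]
ee_rot: [-3.127, -0.302, -0.0]
wrist_force: [-0.3, 0.5, -4.2]
grip_width: 0.239
grip_force: 108.4
```

```bash
python3 - <<'E'
from big import *
big();big()
E
```

```text
t 15.35 pitch 0.0 n 167
  n 56 centre from plate x,y,z mm [26. 18. 71.] xrange 14.0 35.0
  n 46 centre from plate x,y,z mm [41. 49. 71.] xrange 25.0 52.0
  n 65 centre from plate x,y,z mm [74. 51. 72.] xrange 57.0 86.0
t 15.4 pitch -0.0 n 176
  n 68 centre from plate x,y,z mm [74. 51. 72.] xrange 58.0 86.0
  n 62 centre from plate x,y,z mm [26. 18. 71.] xrange 12.0 37.0
  n 46 centre from plate x,y,z mm [39. 49. 71.] xrange 21.0 49.0
```

>>> carry_out(rows=[[[0,-7,0],[0,0,0],255],[[0,0,0],[0,0,0],255],[[0,0,0],[0,0,0],255],[[0,6,0],[0,0.004,0],255],[[0,0,0],[0,-0.004,0],255]])

```text
time: 15.95
ee_pos: [0.5689, 0.0053, 0.1051]
ee_rot: [3.126, 0.3, -0.023]
wrist_force: [-0.5, -0.6, -3.7]
grip_width: 0.236
grip_force: 108.4
```

```bash
python3 - <<'E'
from big import *
big();big()
E
```

```text
t 15.95 pitch -0.8 n 195
  n 69 centre from plate x,y,z mm [35. 19. 72.] xrange 19.0 48.0
  n 68 centre from plate x,y,z mm [88. 51. 72.] xrange 71.0 99.0
  n 58 centre from plate x,y,z mm [50. 51. 71.] xrange 33.0 61.0
t 16.0 pitch -1.0 n 183
  n 50 centre from plate x,y,z mm [51. 50. 71.] xrange 33.0 61.0
  n 63 centre from plate x,y,z mm [87. 51. 72.] xrange 72.0 100.0
  n 70 centre from plate x,y,z mm [35. 19. 72.] xrange 19.0 49.0
```

>>> carry_out(rows=[[[0,3,0],[0,0,0],255],[[0,5,0],[0,0,0],255],[[0,6,0],[0,0,0],255],[[0,3,0],[0,0,0],255],[[0,0,0],[0,0,0],255],[[0,0,0],[0,0,0],255],[[0,0,0],[0,0,0],255]])

```text
time: 16.75
ee_pos: [0.5708, 0.006, 0.1054]
ee_rot: [-3.071, -0.297, -0.43]
wrist_force: [-0.0, 0.2, -3.9]
grip_width: 0.237
grip_force: 108.3
```

```bash
python3 - <<'E'
from big import *
big()
to([.40,.25,.30],32,16)
E
```

```text
t 16.75 pitch 16.0 n 192
  n 69 centre from plate x,y,z mm [22. 18. 71.] xrange 7.0 36.0
  n 70 centre from plate x,y,z mm [58. 50. 72.] xrange 43.0 76.0
  n 53 centre from plate x,y,z mm [28. 51. 71.] xrange 13.0 43.0
t 16.8 grip [0.5656 0.005  0.1236] ypr [11.04 15.96  0.  ] w 0.239 F [ 0.7 -0.3 -3.8] gf 108.3
turn [  5.77   0.04 -20.15] shift now [-0.063  -0.274  -0.2015] after [ 0.0387 -0.2974 -0.1724]
```

The small ball is free: A is now 58 mm and B 28 mm from the plate, so they're stacked properly. Lifting and carrying to the bowl nose-up.

>>> carry_out(rows=[[[0,0,0],[0.004,0,-0.014],255],[[0,0,0],[0.008,0,-0.028],255],[[0,0,0],[0.008,0,-0.028],255],[[0,0,0],[0.008,0,-0.028],255],[[0,0,0],[0.005,0,-0.017],255],[[0,0,0],[0,0,0],255]])

```text
time: 17.4
ee_pos: [0.5716, 0.0058, 0.2275]
ee_rot: [-3.071, -0.297, -0.438]
wrist_force: [0.2, -0.9, -4.9]
grip_width: 0.236
grip_force: 108.3
```

>>> carry_out(rows=[[[1.15,0,-4],[0,0,0],255],[[1.15,0,-4],[0,0,0],255],[[1.15,0,-4],[0,0,0],255],[[1.15,0,-4],[0,0,0],255],[[1.15,0,-4],[0,0,0],255],[[0,0,0],[0,0,0],255]])

```text
time: 18.0
ee_pos: [0.57, 0.0056, 0.2234]
ee_rot: [-2.921, -0.833, -0.407]
wrist_force: [0.2, 0.5, -4.5]
grip_width: 0.24
grip_force: 108.5
```

```bash
python3 - <<'E'
from big import *
big()
to([.40,.25,.244],32,16)
E
```

```text
t 18.0 pitch 15.9 n 231
  n 81 centre from plate x,y,z mm [22. 17. 72.] xrange 10.0 36.0
  n 81 centre from plate x,y,z mm [55. 50. 72.] xrange 43.0 70.0
  n 69 centre from plate x,y,z mm [22. 51. 68.] xrange 10.0 37.0
t 18.05 grip [0.5656 0.0029 0.2419] ypr [31.7  15.9  -0.08] w 0.235 F [ 0.  -1.  -3.9] gf 108.5
turn [ 0.    0.1  -0.29] shift now [-0.01   -0.2972 -0.0047] after [-0.0085 -0.2973 -0.0047]
```

>>> carry_out(rows=[[[0,0,0],[0,-0.015,0],255],[[0,0,0],[-0.002,-0.032,0],255],[[0,0,0],[-0.002,-0.04,-0.004],255],[[0,0,0],[-0.002,-0.045,0],255],[[0,0,0],[-0.002,-0.045,0],255],[[0,0,0],[-0.001,-0.04,0],255],[[0,0,0],[-0.001,-0.035,0],255],[[0,0,0],[0,-0.025,0],255]])

```text
time: 18.85
ee_pos: [0.4126, 0.2374, 0.2257]
ee_rot: [-2.921, -0.832, -0.41]
wrist_force: [0.8, -0.6, -4.1]
grip_width: 0.239
grip_force: 108.4
```

>>> carry_out(rows=[[[0,0,0],[0,-0.014,0],255],[[0,0,0],[0,-0.006,0],255],[[0,0,0],[0,0,0],255]])

```text
time: 19.15
ee_pos: [0.4037, 0.2531, 0.2259]
ee_rot: [-2.921, -0.834, -0.41]
wrist_force: [0.1, -0.0, -5.0]
grip_width: 0.24
grip_force: 108.4
```

```bash
python3 - <<'E'
from big import *
s=big()
to([.40,.25,.244],32,16)
# bowl from side depth (rim)
P=s["P"]; 
for n in("top",):
    t=snap(n); hsv=cv2.cvtColor(t["color"],cv2.COLOR_BGR2HSV).astype(int); P=t["P"]
    L=np.stack([(P[...,:2]-C)@EX,(P[...,:2]-C)@EY],-1)
    m=((hsv[...,2]>145)&(np.abs(L[...,0])<.137)&(np.abs(L[...,1])<.070)&(P[...,2]<.06)).astype(np.uint8)
    k,l,st,ce=cv2.connectedComponentsWithStats(m,connectivity=4)
    for i in range(1,k):
        if st[i,4]>4: print("tray blob",st[i,2:].tolist(),ce[i].round(1),L[l==i].mean(0).round(3),P[...,2][l==i].max().round(3),"V",hsv[...,2][l==i].max())
    b=(P[...,2]>.042)&(P[...,2]<.056)&(np.hypot(P[...,0]-.533,P[...,1]-.332)<.11)
    q=P[b][:,:2].astype(np.float64); A_=np.c_[2*q,np.ones(len(q))]; x=np.linalg.lstsq(A_,(q**2).sum(1),rcond=None)[0]; print("bowl rim fit",len(q),x[:2].round(4),np.sqrt(x[2]+x[:2]@x[:2]).round(4))
E
```

```text
t 19.15 pitch 16.0 n 365
  n 131 centre from plate x,y,z mm [21. 17. 72.] xrange 7.0 37.0
  n 120 centre from plate x,y,z mm [54. 49. 72.] xrange 43.0 70.0
  n 114 centre from plate x,y,z mm [22. 52. 69.] xrange 9.0 40.0
t 19.2 grip [0.3998 0.2498 0.2441] ypr [ 3.183e+01  1.600e+01 -2.000e-02] w 0.234 F [ 0.2 -0.3 -4.2] gf 108.5
turn [ 0.03  0.   -0.17] shift now [ 0.0002 -0.      0.0002] after [ 0.0002 -0.      0.0002]
tray blob [4, 4, 15] [318.5 152.5] [0.087 0.007] 0.03 V 210
tray blob [6, 10, 42] [311.5 160.3] [0.064 0.039] 0.028 V 217
tray blob [4, 5, 16] [336.5 159. ] [ 0.047 -0.053] 0.025 V 211
bowl rim fit 299 [0.5308 0.3309] 0.0892
```

All four small balls are now in the tray: blobs of 15, 16 and a double of 42 px, all at floor height. The bowl rim fits (0.532,0.331). Next I compute the move to the pre-pour pose.

```bash
python3 - <<'E'
from h import *
to([.3617,.2604,.157],32,2)
E
```

```text
t 19.25 grip [0.4001 0.2495 0.2442] ypr [ 3.179e+01  1.600e+01 -2.000e-02] w 0.233 F [-0.2  0.4 -5.4] gf 108.5
turn [  0.02 -14.    -0.2 ] shift now [-0.0545 -0.0294  0.0758] after [-0.0344 -0.0295  0.0868]
```

>>> carry_out(rows=[[[0,-3,0],[0,0,0],255],[[0,-4,0],[0,0,0],255],[[0,-4,0],[0,0,0],255],[[0,-2,0],[0,0,0],255],[[0,0,0],[-0.004,-0.003,0.01],255],[[0,0,0],[-0.008,-0.007,0.02],255],[[0,0,0],[-0.01,-0.008,0.025],255],[[0,0,0],[-0.008,-0.007,0.02],255]])

```text
time: 20.05
ee_pos: [0.368, 0.2593, 0.1478]
ee_rot: [-3.007, -0.855, -0.079]
wrist_force: [-0.1, 0.9, -4.3]
grip_width: 0.239
grip_force: 108.5
```

>>> carry_out(rows=[[[0,0,0],[-0.004,-0.004,0.01],255],[[0,0,0],[0,0,0],255]])

```text
time: 20.25
ee_pos: [0.363, 0.2611, 0.1381]
ee_rot: [-3.007, -0.857, -0.076]
wrist_force: [0.3, -0.2, -4.4]
grip_width: 0.243
grip_force: 108.5
```

```bash
python3 - <<'E'
from big import *
big()
to([.3617,.2604,.157],32,2)
E
```

```text
t 20.25 pitch 2.9 n 332
  n 113 centre from plate x,y,z mm [21. 17. 73.] xrange 9.0 37.0
  n 119 centre from plate x,y,z mm [53. 50. 74.] xrange 39.0 70.0
  n 100 centre from plate x,y,z mm [21. 51. 70.] xrange 9.0 35.0
t 20.3 grip [0.3633 0.261  0.1583] ypr [ 3.182e+01  3.010e+00 -2.000e-02] w 0.235 F [ 1.1 -0.7 -4. ] gf 108.5
turn [-0.01 -1.01 -0.18] shift now [-0.0021 -0.0003  0.0012] after [-0.002  -0.0003  0.0012]
```

Positioned. Pouring by pivoting about the tip.

>>> carry_out(rows=[[[0,-3,0],[0.0035,0,-0.0068],255],[[0,-3,0],[0.0035,0,-0.0068],255],[[0,-3,0],[0.0035,0,-0.0068],255],[[0,-3,0],[0.0035,0,-0.0068],255],[[0,-3,0],[0.0035,0,-0.0068],255],[[0,-3,0],[0.0035,0,-0.0068],255],[[0,-3,0],[0.0035,0,-0.0068],255],[[0,-3,0],[0.0035,0,-0.0068],255]])

```text
time: 21.1
ee_pos: [0.3949, 0.2802, 0.1907]
ee_rot: [2.881, 0.821, -0.532]
wrist_force: [0.2, -1.0, -3.5]
grip_width: 0.238
grip_force: 108.4
```

>>> carry_out(rows=[[[0,-3,0],[0.0035,0,-0.0068],255],[[0,-3,0],[0.0035,0,-0.0068],255],[[0,-3,0],[0.0035,0,-0.0068],255],[[0,-3,0],[0.0035,0,-0.0068],255],[[0,-3,0],[0.0035,0,-0.0068],255],[[0,-2,0],[0.0023,0,-0.0045],255],[[0,0,0],[0,0,0],255],[[0,0,0],[0,0,0],255]])

```text
time: 21.9
ee_pos: [0.4242, 0.2986, 0.2142]
ee_rot: [2.707, 0.772, -0.928]
wrist_force: [0.4, -0.4, -2.8]
grip_width: 0.238
grip_force: 108.8
```

```bash
cat > bowl.py <<'E'
from h import *
to([.4327,.3048,.213],32,-38)
for n in("side","top"):
    s=snap(n); P=s["P"]; r=np.hypot(P[...,0]-.532,P[...,1]-.3315)
    # inside bowl, higher than an empty bowl floor near the centre
    m=((r<.06)&(P[...,2]>.018)&(P[...,2]<.06)).astype(np.uint8)
    k,l,st,ce=cv2.connectedComponentsWithStats(m,connectivity=4)
    for i in range(1,k):
        if st[i,4]>8: print(n,"bowl",st[i,2:].tolist(),ce[i].round(0),P[l==i].mean(0).round(3),"zmax",P[l==i][:,2].max().round(3))
E
python3 bowl.py; python3 -c "
from big import *
big()"
```

```text
t 21.9 grip [0.4341 0.3047 0.2292] ypr [ 3.182e+01 -3.783e+01 -2.000e-02] w 0.238 F [ 0.4 -0.4 -2.8] gf 108.8
turn [-0.13 -0.17 -0.14] shift now [ 0.009  -0.0007  0.0135] after [ 0.009  -0.0008  0.0135]
side bowl [28, 24, 366] [248. 295.] [0.525 0.335 0.033] zmax 0.043
side bowl [3, 5, 10] [226. 299.] [0.582 0.36  0.019] zmax 0.023
top bowl [6, 8, 24] [243. 184.] [0.558 0.312 0.031] zmax 0.048
t 22.0 pitch -37.9 n 0Traceback (most recent call last):
  File "<string>", line 3, in <module>
    big()
    ~~~^^
  File "big.py", line 12, in big
    _,l,c=cv2.kmeans(q.astype(np.float32),3,None,(3,50,1e-5),10,cv2.KMEANS_PP_CENTERS)
          ~~~~~~~~~~^^^^^^^^^^^^^^^^^^^^^^^^^^^^^^^^^^^^^^^^^^^^^^^^^^^^^^^^^^^^^^^^^^
cv2.error: OpenCV(4.12.0) /io/opencv/modules/core/src/kmeans.cpp:243: error: (-2:Unspecified error) in function 'double cv::kmeans(cv::InputArray, int, cv::InputOutputArray, cv::TermCriteria, int, int, cv::OutputArray)'
> There can't be more clusters than elements (expected: 'N >= K'), where
>     'N' is 0
> must be greater than or equal to
>     'K' is 3
```

The scoop is empty and the bowl holds a 366 px mass of balls, top at 0.043. Lifting, levelling and turning.

>>> carry_out(rows=[[[0,0,0],[-0.01,0,-0.012],255],[[0,0,0],[-0.018,0,-0.023],255],[[0,0,0],[-0.015,0,-0.02],255],[[0,7,0],[0,0,0],255],[[0,8,0],[0,0,0],255],[[0,8,0],[0,0,0],255],[[0,8,0],[0,0,0],255],[[0,7,0],[0,0,0],255]])

```text
time: 22.85
ee_pos: [0.4234, 0.2984, 0.2857]
ee_rot: [-3.019, -0.861, -0.012]
wrist_force: [0.7, 0.7, -2.9]
grip_width: 0.238
grip_force: 108.6
```

>>> carry_out(rows=[[[0,0,8],[0,0,0],255],[[0,0,8.5],[0,0,0],255],[[0,0,8.5],[0,0,0],255],[[0,0,8.5],[0,0,0],255],[[0,0,8.5],[0,0,0],255],[[0,0,8.5],[0,0,0],255],[[0,0,0],[0,0,0],255]])

```text
time: 23.55
ee_pos: [0.4233, 0.2984, 0.2848]
ee_rot: [-3.099, 0.513, -0.001]
wrist_force: [-0.5, 0.7, -2.3]
grip_width: 0.235
grip_force: 108.6
```

```bash
python3 bowl.py; python3 -c "
from h import *
to([.4722,-.2761,.25],-19,0)"
```

```text
t 23.55 grip [0.4233 0.2984 0.3038] ypr [-18.8    0.02  -0.05] w 0.235 F [-0.5  0.7 -2.3] gf 108.6
turn [-16.86 -35.48 -48.86] shift now [-0.0006  0.0001  0.0868] after [ 0.0531 -0.0004  0.0686]
side bowl [28, 24, 370] [248. 295.] [0.525 0.335 0.033] zmax 0.046
side bowl [3, 8, 12] [226. 301.] [0.577 0.367 0.02 ] zmax 0.022
top bowl [8, 9, 45] [242. 184.] [0.556 0.315 0.033] zmax 0.044
t 23.65 grip [0.4234 0.2985 0.3035] ypr [-1.842e+01  1.000e-02 -4.000e-02] w 0.238 F [ 0.   0.1 -2.7] gf 108.6
turn [-0.04 -0.01  0.58] shift now [0.2278 0.5298 0.0531] after [0.2332 0.5274 0.0535]
```

>>> carry_out(rows=[[[0,0,0.4],[0.008,0.02,0],255],[[0,0,0],[0.016,0.036,0],255],[[0,0,0],[0.02,0.045,0],255],[[0,0,0],[0.02,0.045,0],255],[[0,0,0],[0.02,0.045,0],255],[[0,0,0],[0.02,0.045,0],255],[[0,0,0],[0.02,0.045,0],255],[[0,0,0],[0.02,0.045,0.01],255]])

```text
time: 24.45
ee_pos: [0.4536, -0.0585, 0.2751]
ee_rot: [-3.099, 0.514, -0.005]
wrist_force: [1.4, 1.3, -3.7]
grip_width: 0.237
grip_force: 108.8
```

>>> carry_out(rows=[[[0,0,0],[0.02,0.045,0.01],255],[[0,0,0],[0.02,0.045,0.01],255],[[0,0,0],[0.02,0.045,0.01],255],[[0,0,0],[0.016,0.036,0.01],255],[[0,0,0],[0.01,0.02,0],255],[[0,0,0],[0.003,0.01,0],255],[[0,0,0],[0,0,0],255]])

```text
time: 25.15
ee_pos: [0.4715, -0.2753, 0.2339]
ee_rot: [-3.098, 0.519, 0.0]
wrist_force: [0.4, 0.3, -3.1]
grip_width: 0.24
grip_force: 108.7
```

```bash
python3 -c "
from h import *
to([.4722,-.2761,.0966],-19,0)
s=snap('top'); P=s['P']; hsv=cv2.cvtColor(s['color'],cv2.COLOR_BGR2HSV).astype(int); L=np.stack([(P[...,:2]-C)@EX,(P[...,:2]-C)@EY],-1)
m=((hsv[...,2]>145)&(np.abs(L[...,0])<.137)&(np.abs(L[...,1])<.070)).astype(np.uint8)
k,l,st,ce=cv2.connectedComponentsWithStats(m,connectivity=4)
print([(st[i,2:].tolist(),L[l==i].mean(0).round(3).tolist()) for i in range(1,k) if st[i,4]>4])
m=((hsv[...,2]>0)&(np.hypot(P[...,0]-.532,P[...,1]-.3315)<.07)&(P[...,2]>.02)); print('bowl high px',m.sum(), P[m].mean(0))
cv2.imwrite('pics/top8.png',s['color'])
"
```

```text
t 25.15 grip [ 0.4715 -0.2753  0.2529] ypr [-1.901e+01 -1.000e-02 -1.000e-02] w 0.24 F [ 0.4  0.3 -3.1] gf 108.7
turn [-0.01  0.01 -0.01] shift now [0.001  0.0006 0.1563] after [0.001  0.0006 0.1563]
[([6, 6, 25], [0.088, 0.007]), ([6, 11, 47], [0.062, 0.039]), ([5, 5, 19], [0.048, -0.054])]
bowl high px 420 [0.53198232 0.33363482 0.0285825 ]
```

>>> carry_out(rows=[[[0,0,0],[0.001,-0.002,0.02],255],[[0,0,0],[0,0,0.035],255],[[0,0,0],[0,0,0.04],255],[[0,0,0],[0,0,0.03],255],[[0,0,0],[0,0,0.018],255],[[0,0,0],[0,0,0.008],255],[[0,0,0],[0,0,0.003],255],[[0,0,0],[0,0,0],255]])

```text
time: 26.0
ee_pos: [0.4737, -0.2728, 0.0805]
ee_rot: [3.098, -0.519, 0.001]
wrist_force: [0.1, -0.2, -1.8]
grip_width: 0.237
grip_force: 108.7
```

>>> carry_out(rows=[[[0,0,0],[0,0,0.001],255],[[0,0,0],[0,0,0.001],255],[[0,0,0],[0,0,0],255]])

```text
time: 26.3
ee_pos: [0.4734, -0.2731, 0.0781]
ee_rot: [3.098, -0.521, 0.001]
wrist_force: [0.2, 0.9, -3.2]
grip_width: 0.242
grip_force: 108.6
```

>>> carry_out(rows=[[[0,0,0],[0,0,0.0005],255],[[0,0,0],[0,0,0.0005],255],[[0,0,0],[0,0,0],255]])

```text
time: 26.6
ee_pos: [0.4733, -0.2731, 0.0778]
ee_rot: [-3.098, 0.521, -0.0]
wrist_force: [-6.0, 3.6, 11.4]
grip_width: 0.238
grip_force: 111.0
```

>>> carry_out(rows=[[[0,0,0],[0,0,-0.0005],255],[[0,0,0],[0,0,0],200],[[0,0,0],[0,0,0],120],[[0,0,0],[0,0,0],60],[[0,0,0],[0,0,0],40],[[0,0,0],[0,0,0],40],[[0,0,0],[0,0,0],40]], squeeze=30)

```text
time: 27.3
ee_pos: [0.4733, -0.2731, 0.0771]
ee_rot: [-3.098, 0.52, 0.0]
wrist_force: [-1.1, -0.3, 0.2]
grip_width: 0.846
grip_force: 0.0
```

>>> carry_out(rows=[[[0,0,0],[0,0,-0.01],40],[[0,0,0],[0,0,-0.02],40],[[0,0,0],[0,0,-0.04],40],[[0,0,0],[0,0,-0.045],40],[[0,0,0],[0,0,-0.045],40],[[0,0,0],[-0.03,0,-0.03],40],[[0,0,0],[-0.04,0,0],40],[[0,0,0],[-0.04,0,0],40]])

```text
time: 28.1
ee_pos: [0.3683, -0.2367, 0.2685]
ee_rot: [3.097, -0.52, 0.003]
wrist_force: [-0.2, -0.6, 0.5]
grip_width: 0.846
grip_force: 0.0
```

```bash
python3 - <<'E'
from h import *
to([.47,-.27,.1],-19)
d=snap("side"); q=d["P"]; g=(q[...,2]>.085)&(q[...,2]<.125)&(np.hypot(q[...,0]-.473,q[...,1]+.275)<.07)
k=q[g]; print(len(k),k.mean(0),k[:,2].max()); c,v=np.linalg.eigh(np.cov((k[:,:2]-k[:,:2].mean(0)).T)); print("yaw",np.degrees(np.arctan2(v[1,1],v[0,1])))
s=snap("top"); P=s["P"]; hsv=cv2.cvtColor(s["color"],cv2.COLOR_BGR2HSV).astype(int)
# bowl balls by sphere tops: side image circles
for S_,b,n in((d,(205,260,290,325),"side"),(s,(205,160,270,222),"top")):
    r=np.hypot(S_["P"][...,0]-.532,S_["P"][...,1]-.3315); m=((r<.075)&(S_["P"][...,2]>.026)&(S_["P"][...,2]<.06)).astype(np.uint8)
    kk,l,st,ce=cv2.connectedComponentsWithStats(m); print(n,[(st[i,2:].tolist(),S_["P"][l==i].mean(0).round(3).tolist()) for i in range(1,kk) if st[i,4]>6])
    x0,y0,x1,y1=b; im=cv2.resize(cv2.cvtColor(S_["color"],cv2.COLOR_BGR2GRAY)[y0:y1,x0:x1],None,fx=4,fy=4,interpolation=cv2.INTER_CUBIC)
    rr=(20,32) if n=="side" else (14,24)
    h=cv2.HoughCircles(im,cv2.HOUGH_GRADIENT,1,28,param1=60,param2=14,minRadius=rr[0],maxRadius=rr[1]); print(None if h is None else h[0].round(0).tolist())
E
```

```text
t 28.1 grip [ 0.3683 -0.2367  0.2875] ypr [-19.05   0.12   0.04] w 0.846 F [-0.2 -0.6  0.5] gf 0.0
turn [ 0.04 -0.12 -0.05] shift now [ 0.1066 -0.0019  0.1878] after [ 0.107  -0.0016  0.1875]
182 [ 0.47102152 -0.26884435  0.1011216 ] 0.11072713597578443
yaw 161.52445931621347
side [([5, 3, 7], [0.566, 0.268, 0.028]), ([17, 42, 145], [0.585, 0.354, 0.029]), ([12, 11, 98], [0.551, 0.323, 0.035]), ([24, 17, 209], [0.515, 0.34, 0.035]), ([13, 3, 14], [0.508, 0.398, 0.028])]
[[204.0, 142.0, 31.0], [160.0, 176.0, 28.0], [254.0, 168.0, 27.0]]
top [([11, 4, 16], [0.602, 0.343, 0.029]), ([8, 9, 18], [0.574, 0.277, 0.029]), ([6, 7, 13], [0.572, 0.391, 0.03]), ([10, 9, 65], [0.554, 0.32, 0.035]), ([17, 15, 121], [0.517, 0.336, 0.034]), ([2, 7, 8], [0.531, 0.259, 0.029]), ([6, 6, 10], [0.484, 0.278, 0.028]), ([7, 3, 11], [0.461, 0.333, 0.028])]
[[134.0, 102.0, 16.0], [132.0, 152.0, 18.0], [116.0, 126.0, 15.0]]
```

Three large balls are in the bowl (one single and one double mass, three circles found). Four small ones are in the tray, and the scoop stands level and free on its tile. Handing in.

```bash
python3 -c "
from plant import bot
print(bot.sign_off())"
```

```text
the job is handed in; nothing more can be done
None
```

The job is handed in at 28 s: camera measurements put the three large balls in the bowl, all four small balls in the tray, and the scoop standing released on its tile; no verdict came back.

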